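# Square a fired tile into the tray corner

## Robot

A 6-joint arm with a two-finger parallel gripper is mounted at the origin on the work surface. World frame = base frame: x ahead of the robot, y to its left, z up, the work surface at z = 0. Lengths are in m, angles in rad, forces in N, time in s.
With the tool pointing down it reaches from about 0.3 to 0.775 m from the base axis. Payload 14.6 kg.
Tool frame: the origin (TCP) lies at the very end of the fingers, on their centre line; the grasp point (between the pads) lies 19 mm behind it; z points along the fingers, y is the line along which they close (so a half turn about z gives the same grasp; the last joint's range is limited). The gripper opens to 94 mm and grips with 3 to 60 N. Pads are 16 mm wide; open, the fingers measure 119 mm over their backs; the gripper's body (75 mm by 177 mm) begins 78 mm behind the grasp point.
Start: joints at [-1.235, 0.3, 1.521, -0, 1.321, -0.067], TCP at [0.216, -0.506, 0.205] pointing down, gripper open.
Joint ranges: [-3.03, 3.03], [-0.79, 2.21], [0.23, 2.52], [-1.04, 4.18], [0, 3.07], [-2.55, 2.55]. Speed limits (rad/s): [2.22, 2.22, 2.57, 3.14, 3.14, 3.14].

## Interface

Orientations are given as [roll, pitch, yaw] about the fixed x, y, z axes, in that order (R = Rz(yaw) Ry(pitch) Rx(roll)).
In Python, from station import ctrl gives the robot as it stands. The module is installed in compiled form; this text tells all that it offers.
- The arm moves only by the tool play_rows, never from a script. Its argument "commands" is a list of rows, each a list of 7 numbers: the shift along the tool's x, y, z in m, then the turn, a rotation vector about the tool's x, y, z in degrees, then the closure, from -1 (fully open) to 1 (shut). A call has 1 to 20 rows; each row shifts and turns the commanded pose from where the row before left it, along the tool's axes as they then stand; what a row does not reach is not made up. A row lasts 1/12 s, in which the tool goes at most 41.7 mm and 7.16 degrees, less where a joint would pass 70% of its speed; a pose out of reach is approached as far as the arm can. A call is refused whole if a number of a shift passes 0.0417 or a number of a turn 7.16, either way. A call with a gripper value outside its range is refused whole. The fingers move at their own pace and stop on an object; "force" is the grip in N (left out, the last holds). Time passes only in rows, so rows that do not move let the fingers close. It gives the time, the measured TCP pose, the force, the opening and the grip force at its end, in the units of the state.
- ctrl.get_obs(): the state, without advancing time (a new reading comes with each control period).
- ctrl.camera(name): name is "scene" or "top" or "wrist"; returns the picture (400x640x3 uint8, blue, green, red); there is no depth.
- ctrl.camera_model(name): a dict with "fx", "fy", "cx", "cy" (pixels), "distortion" ([k1, k2, p1, p2, k3] as OpenCV has them; the pictures are not rectified), "rvec" (rotation vector, rad) and "tvec" (3), from world to camera coordinates, as OpenCV has them. Camera axes: x right, y down, z forward; pixel columns grow to the right and rows downward; lengths in m; the calibration is good to about 2 mm. A picture is of the moment at which its call begins: read the wrist's pose just before it. camera_model takes no time and is no camera call; for the wrist camera it gives the pose at the moment of the call.
- ctrl.hand_in(): hands the job in; it is judged then, once.
The state is a dict: "time_s": time; "qpos": joint angles; "joint_vel": joint speeds; "tau": joint torques, N m; "ee_pos": TCP position; "eef_rot": TCP orientation; "force": force on the tool from outside, world axes, zero at the start; "moment": the same for the moment, N m; "grip_width": finger opening in m; "grip_force": force on a finger pad.
Only numpy, scipy, OpenCV 4.12 (cv2) and the standard library are available. Lean on these libraries where they do the work, as an engineer would, in place of code of your own. Each camera call takes 0.05 s, during which the arm holds its last target. There are 200 camera calls.

## Task

Push the brown fired tile along the tray with the fingertips until it sits snugly in the corner marked by the yellow chip, one edge flat against the back rail and the next edge flat against the side rail. Only push it: do not lift or tip the tile. Leave the jar, stamp, cup and bowl standing where they are.

Things in the scene. Friction and masses are not known exactly. Their poses are not given: they have to be found in the camera images.
- tray: Fixed squaring tray: plywood board 280 (x) x 400 (y) x 12 mm, origin at the centre of its underside on the table; yaw varies. Its wooden rails, 30 mm wide, rise 26 mm above the board (tops 38 mm above the table). Back rail: along y, inner face at tray x = +100. Side rails: from tray x = -40 to +100, inner faces at tray y = +170 and -170. The near side (-x) is open.
- tile_center (a point): Centre (half-way up) of the loose brown fired tile, 100 x 100 x 20 mm, 0.3 to 0.55 kg, paler shell ribs 2 mm proud on top. It lies flat on the board (centre 22 mm above the table), x and y along its edges, turned up to 0.35 rad from the tray's axes, short of the back rail. Sliding it takes 1 to 6 N. Snug in a corner its centre is at tray x = +50, y = +120 or -120 mm.
- yellow_chip: Yellow glazed disc, 28 mm across, 7 mm thick, fixed on top of the back rail at tray x = +115, y = +120 or -120 mm: it marks the corner to use (the tray's +y or -y corner). Origin at the centre of its underside.
- blue_chip: Blue disc of the same size, fixed on the back rail at the other corner, which is not to be used.
- glaze_jar: Loose glaze jar with orange lid, 36 mm across, 55 mm tall, standing on a near corner of the board, outside the rails (about tray x = -100 mm, tray y = +165 or -165 mm); origin at the centre of its underside. Leave alone.
- stamp: Loose pale wooden hand stamp, 34 mm across, 56 mm tall, standing on the other near corner of the board; origin at the centre of its underside. Leave alone.
- cup: Loose white cup, 76 mm across, 85 mm tall, on the table to the left (+y) of the tray; origin at the centre of its underside. Leave alone.
- bowl: Loose terracotta bowl, 110 mm across, 50 mm tall, on the table to the right (-y) of the tray; origin at the centre of its underside. Leave alone.
Not all that is in view belongs to the job. There is more than one size of the part that bears tile_center; the job needs the smallest.

How it is judged:
By the outcome, as a careful person would: the job done as asked, in the order asked, and still so for the second after the job is handed in, with the robot touching nothing.
It also fails if it takes over 54 s, if anything falls off the work surface, if the arm or the gripper's body presses on something with over 40 N, if the wrist force passes 120 N, or if a joint passes its speed limit or range.

## Working session

There is one attempt and no reset: what is moved stays moved. The work goes in short steps, Python scripts to look and compute and a tool call to move; the robot and the scene stay as the last step left them, time stands still between calls to the robot, and variables do not carry over. Pictures are saved under pics/ and viewed, at most 10 in all, crops included, and the job is handed in when it is done.

Besides the shell and the picture viewer there is one more tool, called after "Call:" by a JSON object that holds its "api" and its "payload", one argument or row to a line. play_rows: Moves the arm, as the interface text tells. Its arguments: {"type":"object","properties":{"commands":{"type":"array","items":{"type":"array","items":{"type":"number"}}},"force":{"type":"number"}},"required":["commands"]}

```bash
mkdir -p pics
cat > h.py <<'E'
import numpy as np, cv2
from station import ctrl
def pix2w(name,uv,z,m=None):
    m=m or ctrl.camera_model(name)
    K=np.array([[m['fx'],0,m['cx']],[0,m['fy'],m['cy']],[0,0,1]])
    p=cv2.undistortPoints(np.array(uv,float).reshape(-1,1,2),K,np.array(m['distortion'])).reshape(-1,2)
    R=cv2.Rodrigues(np.array(m['rvec'],float))[0]; t=np.array(m['tvec'],float).ravel()
    c=-R.T@t; d=np.c_[p,np.ones(len(p))]@R
    return c+d*((z-c[2])/d[:,2])[:,None]
def w2pix(name,P,m=None):
    m=m or ctrl.camera_model(name)
    K=np.array([[m['fx'],0,m['cx']],[0,m['fy'],m['cy']],[0,0,1]])
    return cv2.projectPoints(np.array(P,float).reshape(-1,1,3),np.array(m['rvec'],float),np.array(m['tvec'],float),K,np.array(m['distortion']))[0].reshape(-1,2)
E
python3 - <<'E'
from h import *
print(ctrl.get_obs())
for n in('top','scene'): cv2.imwrite(f'pics/{n}0.png',ctrl.camera(n))
E
```

```text
{'time_s': 0.0, 'qpos': array([-1.23458582e+00,  3.00462831e-01,  1.52158885e+00, -2.02677177e-05,
        1.32067337e+00, -6.65889862e-02]), 'joint_vel': array([ 0.00143969,  0.00322955, -0.0003396 , -0.00097656, -0.00063534,
       -0.00046633]), 'tau': array([ 1.62200326e-03, -5.31812596e+01, -3.52739310e+01,  7.08523672e-02,
        2.44183140e-02, -1.23722170e-04]), 'ee_pos': array([ 0.21550961, -0.50573735,  0.20488758]), 'eef_rot': array([-3.14046146e+00, -5.57614177e-05,  4.02804492e-01]), 'force': array([-0.19764733, -0.62216025,  0.03166395]), 'moment': array([ 0.05203286, -0.01062783, -0.03291366]), 'grip_force': 0.0, 'grip_width': 0.09383017146342118}
```

View pics/top0.png

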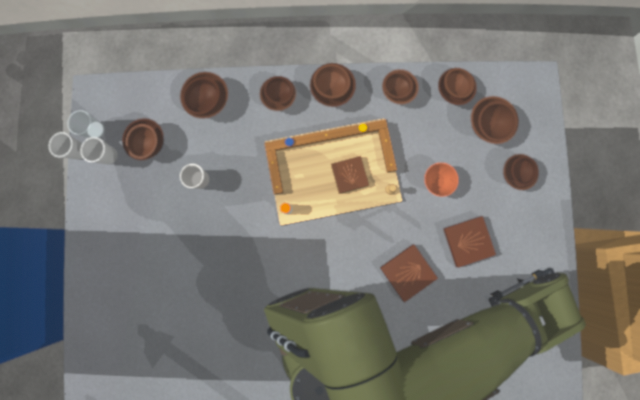

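View pics/scene0.png

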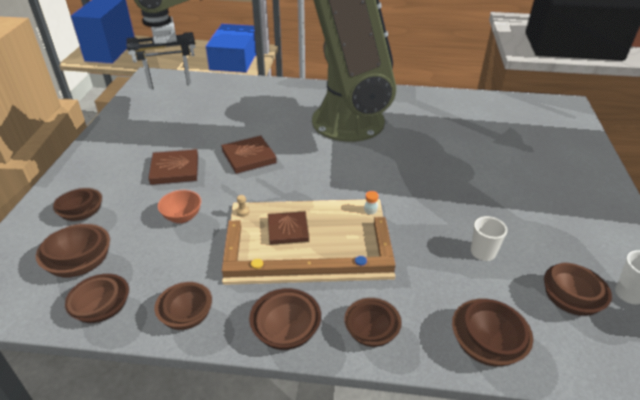

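Top view: candidates for the tile are the brown squares at (350,175) on the tray, and (409,272) and (470,241) on the table, both larger. I choose the one on the tray. The yellow chip is at (362,128), which is the -y corner, and the blue chip is at (290,142). The jar is at (285,208), the stamp at (392,188), the bowl at (442,180) and the cup at (192,176). One close crop will check the choice.

Run:
```python
from h import *
im=cv2.imread('pics/top0.png')
cv2.imwrite('pics/crop0.png',cv2.resize(im[110:235,255:415],None,fx=4.8,fy=4.8,interpolation=cv2.INTER_CUBIC))
for n,uv,z in [('tile',(350,175),.032),('t2',(409,272),.02),('t3',(470,241),.02),('yel',(362.5,127.5),.045),('blue',(290,142),.045),('jar',(285,208),.067),('stamp',(392,188),.068),('bowl',(442,180),.05)]:
    print(n,pix2w('top',[uv],z).round(4))
```

```text
tile [[ 0.5649 -0.1088  0.032 ]]
t2 [[ 0.2532 -0.2859  0.02  ]]
t3 [[ 0.3442 -0.4864  0.02  ]]
yel [[ 0.7155 -0.1532  0.045 ]]
blue [[0.6743 0.0796 0.045 ]]
jar [[0.4626 0.0963 0.067 ]]
stamp [[ 0.5156 -0.2353  0.068 ]]
bowl [[ 0.5388 -0.3979  0.05  ]]
```

View pics/crop0.png

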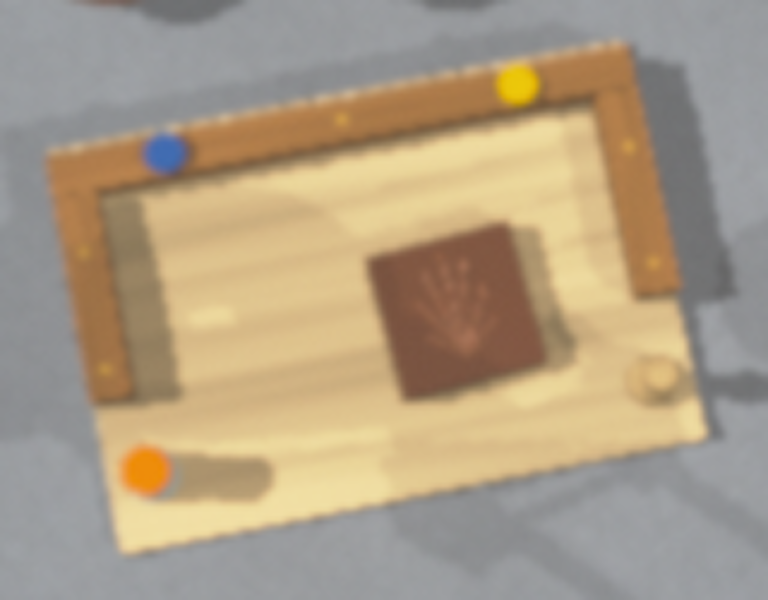

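The crop shows the brown tile, with pale shell ribs, lying on the board with its corners at crop pixels (368,258), (507,222), (545,362) and (405,400). The yellow chip is at (518,84), in the tray's -y corner.

```bash
cat >> h.py <<'E'
def tray():
    c=lambda a:np.array(a)/4.8+[255,110]-.4
    y,b=pix2w('top',c([(518,84),(166,154)]),.045)[:,:2]
    rc=pix2w('top',c([(47,153),(628,42)]),.038)[:,:2]
    bc=pix2w('top',c([(120,553),(708,440)]),.012)[:,:2]
    src=np.array([[.115,-.12],[.115,.12],[.13,.2],[.13,-.2],[-.15+.01,.2],[-.14,-.2]])
    dst=np.vstack([y,b,rc,bc])
    a,bm=src-src.mean(0),dst-dst.mean(0)
    U,S,V=np.linalg.svd(a.T@bm); R=(U@V).T
    return R,dst.mean(0)-R@src.mean(0),src,dst
def totray(P):
    R,t,_,_=tray(); return (np.asarray(P)[:,:2]-t)@R
E
python3 - <<'E'
from h import *
R,t,src,dst=tray()
print(np.arctan2(R[1,0],R[0,0]),t,((dst-t)@R-src).round(4))
c=lambda a:np.array(a)/4.8+[255,110]-.4
T=pix2w('top',c([(368,258),(507,222),(545,362),(405,400)]),.032)
tt=totray(T); print(tt.round(4),tt.mean(0)); d=np.diff(np.vstack([tt,tt[:1]]),axis=0); print(np.linalg.norm(d,axis=1),[(np.arctan2(v[1],v[0])) for v in d])
print(totray(pix2w('top',[(285,208)],.067)),totray(pix2w('top',[(392,188)],.068)))
E
```

```text
0.16565051649437476 [ 0.58372515 -0.05455594] [[ 0.      0.0007]
 [-0.002  -0.0003]
 [ 0.0008 -0.0018]
 [ 0.0013  0.001 ]
 [ 0.0005  0.0005]
 [-0.0006 -0.0001]]
[[ 0.0208  0.001 ]
 [ 0.027  -0.0948]
 [-0.0701 -0.1007]
 [-0.0772 -0.0048]] [-0.02487442 -0.04981415]
[0.09598309 0.09727244 0.0961924  0.09813018] [np.float64(-1.5058278388652868), np.float64(-3.081022003040782), np.float64(1.644670360647781), np.float64(0.05851488055788087)]
[[-0.09460642  0.16876239]] [[-0.09700121 -0.16700516]]
```

Call:
{"api": "play_rows", "payload": {
  "commands": [
    [0.0206,-0.0122,0,0,0,0,-0.28],
    [0.0206,-0.0122,0,0,0,0,-0.28],
    [0.0206,-0.0122,0,0,0,0,-0.28],
    [0.0206,-0.0122,0,0,0,0,-0.28],
    [0.0206,-0.0122,0,0,0,0,-0.28],
    [0.0206,-0.0122,0,0,0,0,-0.28],
    [0.0206,-0.0122,0,0,0,0,-0.28],
    [0.0206,-0.0122,0,0,0,0,-0.28],
    [0.0206,-0.0122,0,0,0,0,-0.28],
    [0.0206,-0.0122,0,0,0,0,-0.28],
    [0.0206,-0.0122,0,0,0,0,-0.28],
    [0.0206,-0.0122,0,0,0,0,-0.28],
    [0.0206,-0.0122,0,0,0,0,-0.28],
    [0.0206,-0.0122,0,0,0,0,-0.28],
    [0.0206,-0.0122,0,0,0,0,-0.28],
    [0.0206,-0.0122,0,0,0,0,-0.28],
    [0.0206,-0.0122,0,0,0,0,-0.28],
    [0.0206,-0.0122,0,0,0,0,-0.28],
    [0.0206,-0.0122,0,0,0,6.8,-0.28],
    [0.0206,-0.0122,0,0,0,6.8,-0.28]
  ]
}}

```text
time_s: 1.77
ee_pos: [0.5015, -0.1206, 0.2053]
eef_rot: [-3.141, 0.0, 0.161]
force: [-0.2, 0.1, -0.7]
grip_width: 0.06
grip_force: 0.0
```

Call:
{"api": "play_rows", "payload": {
  "commands": [
    [-0.01,0,0,0,0,0,-0.28],
    [0,0,0.03,0,0,0,-0.28],
    [0,0,0.03,0,0,0,-0.28],
    [0,0,0.03,0,0,0,-0.28],
    [0,0,0.03,0,0,0,-0.28],
    [0,0,0.025,0,0,0,-0.28],
    [0,0,0.02,0,0,0,-0.28],
    [0,0,0.01,0,0,0,-0.28],
    [0,0,0.01,0,0,0,-0.28],
    [0,0,0,0,0,0,-0.28],
    [0,0,0,0,0,0,-0.28]
  ]
}}

```text
time_s: 2.68
ee_pos: [0.4915, -0.1236, 0.0209]
eef_rot: [3.141, -0.0, 0.166]
force: [0.8, -0.8, 0.2]
grip_width: 0.0594
grip_force: 0.0
```

Run:
```python
from h import *
o=ctrl.get_obs();print(o['ee_pos'],o['force'],totray([o['ee_pos']]))
cv2.imwrite('pics/w1.png',ctrl.camera('wrist'))
```

```text
[ 0.49149479 -0.12361597  0.02094045] [ 0.76527488 -0.82224919  0.21497967] [[-0.10235542 -0.05290646]]
```

View pics/w1.png

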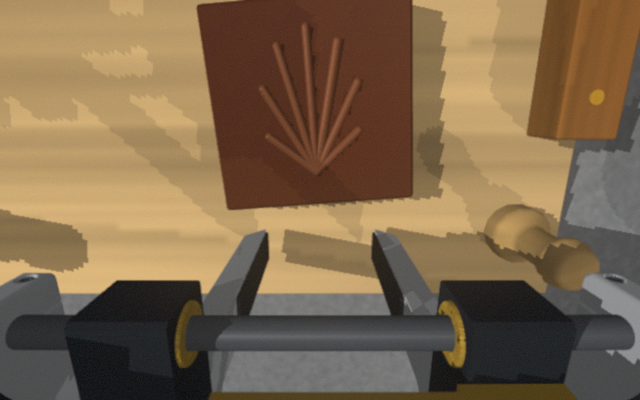

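The wrist view shows the tile with its near edge between (228,208) and (412,195). Both fingertips, at (265,235) and (378,235), are just behind it, and the stamp at (520,235) is clear. I'll push +x now.

Call:
{"api": "play_rows", "payload": {
  "commands": [
    [0.005,0,0.002,0,0,0,-0.28],
    [0.005,0,0,0,0,0,-0.28],
    [0.005,0,0,0,0,0,-0.28],
    [0.005,0,0,0,0,0,-0.28],
    [0.005,0,0,0,0,0,-0.28],
    [0.005,0,0,0,0,0,-0.28],
    [0.005,0,0,0,0,0,-0.28],
    [0.005,0,0,0,0,0,-0.28],
    [0.005,0,0,0,0,0,-0.28],
    [0.005,0,0,0,0,0,-0.28],
    [0.005,0,0,0,0,0,-0.28],
    [0.005,0,0,0,0,0,-0.28],
    [0.005,0,0,0,0,0,-0.28],
    [0.005,0,0,0,0,0,-0.28],
    [0.005,0,0,0,0,0,-0.28],
    [0.005,0,0,0,0,0,-0.28],
    [0.005,0,0,0,0,0,-0.28]
  ]
}}

```text
time_s: 4.15
ee_pos: [0.5755, -0.1095, 0.0185]
eef_rot: [3.142, 0.0, 0.165]
force: [-4.8, -1.1, 4.7]
grip_width: 0.0601
grip_force: 2.6
```

Call:
{"api": "play_rows", "payload": {
  "commands": [
    [0.002,0,0,0,0,0,-0.28],
    [0.002,0,0,0,0,0,-0.28],
    [0.001,0,0,0,0,0,-0.28],
    [0,0,0,0,0,0,-0.28]
  ]
}}

```text
time_s: 4.48
ee_pos: [0.5803, -0.1086, 0.0184]
eef_rot: [3.142, -0.0, 0.165]
force: [-2.6, -0.4, 1.8]
grip_width: 0.06
grip_force: 1.1
```

Call:
{"api": "play_rows", "payload": {
  "commands": [
    [-0.008,0,0,0,0,0,-0.28],
    [-0.007,0,0,0,0,0,-0.28],
    [0,0,-0.035,0,0,0,-0.28],
    [0,0,-0.035,0,0,0,-0.28],
    [0,0,-0.03,0,0,0,-0.28],
    [0.025,-0.025,0,0,0,0,-0.28],
    [0.025,-0.025,0,0,0,0,-0.28],
    [0.025,-0.025,0,0,0,0,-0.28]
  ]
}}

```text
time_s: 5.15
ee_pos: [0.6273, -0.0242, 0.1193]
eef_rot: [3.141, -0.002, 0.164]
force: [0.2, -0.4, -0.6]
grip_width: 0.0603
grip_force: 0.0
```

Call:
{"api": "play_rows", "payload": {
  "commands": [
    [0,0,0,0,0,-6,-0.28],
    [0,0,0,0,0,-6,-0.28],
    [0,0,0,0,0,-6,-0.28],
    [0,0,0,0,0,-6,-0.28],
    [0,0,0,0,0,-6,-0.28],
    [0,0,0,0,0,-6,-0.28],
    [0,0,0,0,0,-6,-0.28],
    [0,0,0,0,0,-6,-0.28],
    [0,0,0,0,0,-6,-0.28],
    [0,0,0,0,0,-6,-0.28],
    [0,0,0,0,0,-6,-0.28],
    [0,0,0,0,0,-6,-0.28],
    [0,0,0,0,0,-6,-0.28],
    [0,0,0,0,0,-6,-0.28],
    [0,0,0,0,0,-6,-0.28],
    [0,0,0,0,0,0,-0.28]
  ]
}}

```text
time_s: 6.48
ee_pos: [0.6264, -0.025, 0.1184]
eef_rot: [3.141, -0.0, 1.741]
force: [1.0, 0.0, 0.2]
grip_width: 0.0603
grip_force: 0.0
```

Run:
```python
from h import *
o=ctrl.get_obs();print(o['time_s'],o['ee_pos'],o['eef_rot'],o['force'],totray([o['ee_pos']]))
cv2.imwrite('pics/w2.png',ctrl.camera('wrist'))
```

```text
6.4833 [ 0.62644675 -0.02499105  0.11835664] [ 3.14138268e+00 -5.23384636e-05  1.74098001e+00] [1.03020426 0.04131252 0.20251971] [[0.04701187 0.02211565]]
```

View pics/w2.png

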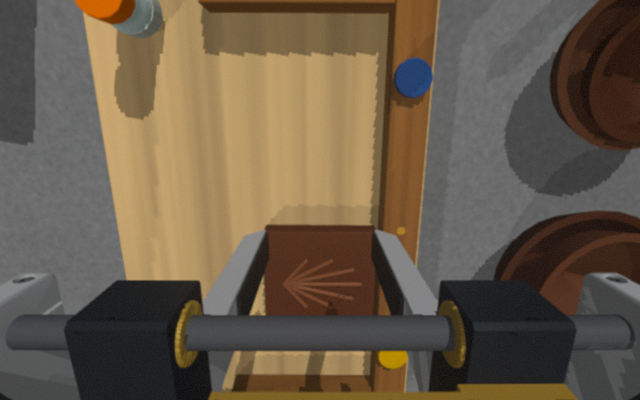

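The wrist view shows the tile with its +y edge at (265–375, 227), apparently parallel to the back rail. I'll check where that edge is before descending.

Run:
```python
from h import *
print(totray(pix2w('wrist',[(266,227),(374,227)],.032)), totray(pix2w('wrist',[(392,100),(386,220)],.038)))
```

```text
[[0.00129617 0.00182517]
 [0.0935328  0.0016196 ]] [[0.10201612 0.10533485]
 [0.1022062  0.00990659]]
```

Call:
{"api": "play_rows", "payload": {
  "commands": [
    [0,0,0,0,0,0,-0.06],
    [0,0,0,0,0,0,-0.06],
    [0,0,0.03,0,0,0,-0.06],
    [0,0,0.03,0,0,0,-0.06],
    [0,0,0.02,0,0,0,-0.06],
    [0,0,0.01,0,0,0,-0.06],
    [0,0,0.009,0,0,0,-0.06],
    [0,0,0,0,0,0,-0.06]
  ]
}}

```text
time_s: 7.2
ee_pos: [0.6265, -0.0248, 0.0184]
eef_rot: [-3.14, -0.0, 1.735]
force: [-0.9, 0.7, 0.3]
grip_width: 0.0497
grip_force: 0.0
```

Call:
{"api": "play_rows", "payload": {
  "commands": [
    [-0.005,0,0,0,0,0,-0.06],
    [-0.005,0,0,0,0,0,-0.06],
    [-0.005,0,0,0,0,0,-0.06],
    [-0.005,0,0,0,0,0,-0.06],
    [-0.005,0,0,0,0,0,-0.06],
    [-0.005,0,0,0,0,0,-0.06],
    [-0.005,0,0,0,0,0,-0.06],
    [-0.005,0,0,0,0,0,-0.06],
    [-0.005,0,0,0,0,0,-0.06],
    [-0.005,0,0,0,0,0,-0.06],
    [-0.005,0,0,0,0,0,-0.06],
    [-0.005,0,0,0,0,0,-0.06],
    [-0.005,0,0,0,0,0,-0.06],
    [-0.005,0,0,0,0,0,-0.06],
    [-0.005,0,0,0,0,0,-0.06],
    [-0.003,0,0,0,0,0,-0.06],
    [0,0,0,0,0,0,-0.06]
  ]
}}

```text
time_s: 8.62
ee_pos: [0.6401, -0.1025, 0.0201]
eef_rot: [3.14, 0.0, 1.736]
force: [0.5, -0.0, 0.3]
grip_width: 0.0498
grip_force: 0.0
```

Call:
{"api": "play_rows", "payload": {
  "commands": [
    [-0.001,0,0,0,0,0,-0.06],
    [-0.001,0,0,0,0,0,-0.06],
    [0,0,0,0,0,0,-0.06]
  ]
}}

```text
time_s: 8.87
ee_pos: [0.6402, -0.1036, 0.0197]
eef_rot: [3.141, -0.0, 1.736]
force: [-0.1, 3.5, 3.1]
grip_width: 0.0499
grip_force: 1.8
```

Call:
{"api": "play_rows", "payload": {
  "commands": [
    [-0.001,0,0,0,0,0,-0.06],
    [-0.001,0,0,0,0,0,-0.06],
    [-0.001,0,0,0,0,0,-0.06],
    [0,0,0,0,0,0,-0.06]
  ]
}}

```text
time_s: 9.2
ee_pos: [0.6404, -0.1049, 0.0197]
eef_rot: [-3.141, -0.003, 1.737]
force: [-3.9, 15.3, 6.9]
grip_width: 0.0496
grip_force: 7.4
```

Call:
{"api": "play_rows", "payload": {
  "commands": [
    [-0.001,0,0,0,0,0,-0.06],
    [0,0,0,0,0,0,-0.06]
  ]
}}

```text
time_s: 9.37
ee_pos: [0.6403, -0.1049, 0.0197]
eef_rot: [-3.141, -0.004, 1.737]
force: [-6.7, 18.7, 9.0]
grip_width: 0.0496
grip_force: 10.3
```

Call:
{"api": "play_rows", "payload": {
  "commands": [
    [-0.001,0,0,0,0,0,-0.06],
    [0,0,0,0,0,0,-0.06]
  ]
}}

```text
time_s: 9.53
ee_pos: [0.6403, -0.105, 0.0197]
eef_rot: [-3.14, -0.005, 1.737]
force: [-7.8, 26.0, 11.1]
grip_width: 0.0501
grip_force: 13.2
```

Call:
{"api": "play_rows", "payload": {
  "commands": [
    [0.005,0,0,0,0,0,-0.06],
    [0.008,0,0,0,0,0,-0.06],
    [0.008,0,0,0,0,0,-0.06],
    [0,0,-0.035,0,0,0,-0.06],
    [0,0,-0.035,0,0,0,-0.06],
    [0,0,-0.03,0,0,0,-0.06],
    [0,0,0,0,0,6,-0.06],
    [0,0,0,0,0,6,-0.06],
    [0,0,0,0,0,6,-0.06],
    [0,0,0,0,0,6,-0.06],
    [0,0,0,0,0,6,-0.06],
    [0,0,0,0,0,6,-0.06],
    [0,0,0,0,0,6,-0.06],
    [0,0,0,0,0,6,-0.06],
    [0,0,0,0,0,6,-0.06],
    [0,0,0,0,0,6,-0.06],
    [0,0,0,0,0,6,-0.06],
    [0,0,0,0,0,6,-0.06],
    [0,0,0,0,0,6,-0.06],
    [0,0,0,0,0,6,-0.06]
  ]
}}

```text
time_s: 11.2
ee_pos: [0.6373, -0.0878, 0.1192]
eef_rot: [3.141, 0.0, 0.265]
force: [0.1, -0.2, 0.0]
grip_width: 0.05
grip_force: 0.0
```

Call:
{"api": "play_rows", "payload": {
  "commands": [
    [0,0,0,0,0,6,-0.06],
    [-0.0206,0.0193,0,0,0,0,-0.06],
    [-0.0206,0.0193,0,0,0,0,-0.06],
    [-0.0206,0.0193,0,0,0,0,-0.06],
    [-0.0206,0.0193,0,0,0,0,-0.06],
    [0,0,0,0,0,0,-0.06]
  ]
}}

```text
time_s: 11.7
ee_pos: [0.5665, -0.1808, 0.1194]
eef_rot: [3.141, 0.001, 0.162]
force: [-0.0, -0.5, -0.2]
grip_width: 0.05
grip_force: 0.0
```

Run:
```python
from h import *
o=ctrl.get_obs();print(o['time_s'],o['ee_pos'],o['eef_rot'],o['force'],totray([o['ee_pos']]))
cv2.imwrite('pics/w3.png',ctrl.camera('wrist'))
```

```text
11.7 [ 0.56652031 -0.18076117  0.11938156] [3.14088514e+00 9.40376985e-04 1.62285896e-01] [-0.02411402 -0.45503043 -0.19900529] [[-0.03777981 -0.12164067]]
```

View pics/w3.png

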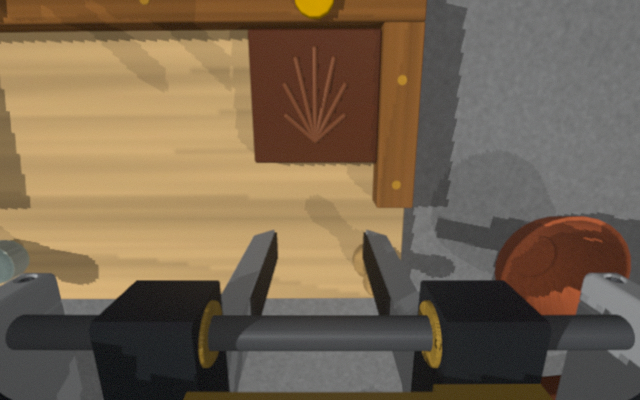

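The wrist view shows the tile at (250–380, 30–162), against the side rail and close to the back rail. The fingers at (265,240) and (375,240) are behind it and clear of the stamp. I'll descend and push +x.

Call:
{"api": "play_rows", "payload": {
  "commands": [
    [0,-0.005,0.03,0,0,0,-0.06],
    [0,0,0.03,0,0,0,-0.06],
    [0,0,0.02,0,0,0,-0.06],
    [0,0,0.01,0,0,0,-0.06],
    [0,0,0.01,0,0,0,-0.06],
    [0.004,0,0,0,0,0,-0.06],
    [0.004,0,0,0,0,0,-0.06],
    [0.004,0,0,0,0,0,-0.06],
    [0.004,0,0,0,0,0,-0.06],
    [0.004,0,0,0,0,0,-0.06],
    [0.002,0,0,0,0,0,-0.06],
    [0.002,0,0,0,0,0,-0.06],
    [0,0,0,0,0,0,-0.06]
  ]
}}

```text
time_s: 12.83
ee_pos: [0.5918, -0.1688, 0.0197]
eef_rot: [3.142, 0.0, 0.165]
force: [-0.7, -0.5, 0.4]
grip_width: 0.0498
grip_force: 0.5
```

Call:
{"api": "play_rows", "payload": {
  "commands": [
    [0.002,0,0,0,0,0,-0.06],
    [0.001,0,0,0,0,0,-0.06],
    [0,0,0,0,0,0,-0.06]
  ]
}}

```text
time_s: 13.08
ee_pos: [0.5931, -0.1686, 0.0196]
eef_rot: [-3.141, 0.004, 0.165]
force: [-15.0, -1.2, 11.1]
grip_width: 0.0499
grip_force: 8.0
```

Call:
{"api": "play_rows", "payload": {
  "commands": [
    [0.001,0,0,0,0,0,-0.06],
    [0.001,0,0,0,0,0,-0.06],
    [0,0,0,0,0,0,-0.06]
  ]
}}

```text
time_s: 13.33
ee_pos: [0.5933, -0.1686, 0.0196]
eef_rot: [-3.14, 0.009, 0.165]
force: [-31.3, -3.4, 20.7]
grip_width: 0.0499
grip_force: 15.7
```

Call:
{"api": "play_rows", "payload": {
  "commands": [
    [-0.004,0,0,0,0,0,-0.06],
    [-0.008,0,0,0,0,0,-0.06],
    [-0.01,0,0,0,0,0,-0.06],
    [0,0,-0.03,0,0,0,-0.06],
    [0,0,-0.035,0,0,0,-0.06],
    [0,0,-0.035,0,0,0,-0.06],
    [0,0,-0.035,0,0,0,-0.06],
    [0,0,-0.03,0,0,0,-0.06],
    [0.005,0.0,0,0,0,0,-0.06],
    [0,0,0,0,0,0,-0.06]
  ]
}}

```text
time_s: 14.17
ee_pos: [0.5807, -0.1708, 0.186]
eef_rot: [3.14, -0.003, 0.166]
force: [0.2, 0.6, -1.1]
grip_width: 0.0493
grip_force: 0.0
```

Run:
```python
from h import *
o=ctrl.get_obs();print(o['time_s'],o['ee_pos'],totray([o['ee_pos']]))
im=ctrl.camera('wrist')
c=w2pix('wrist',np.c_[(lambda R,t:(np.array([[.05,-.12]])@R.T+t))(*tray()[:2]),[[.032]]])[0]
print(c)
u,v=max(int(c[0])-110,0),max(int(c[1])-85,0)
print(u,v)
cv2.imwrite('pics/w4.png',cv2.resize(im[v:v+150,u:u+200],None,fx=4,fy=4,interpolation=cv2.INTER_CUBIC))
```

```text
14.1667 [ 0.58074935 -0.1707897   0.18596074] [[-0.02210131 -0.11415198]]
[325.81616512 114.08454254]
215 29
```

View pics/w4.png

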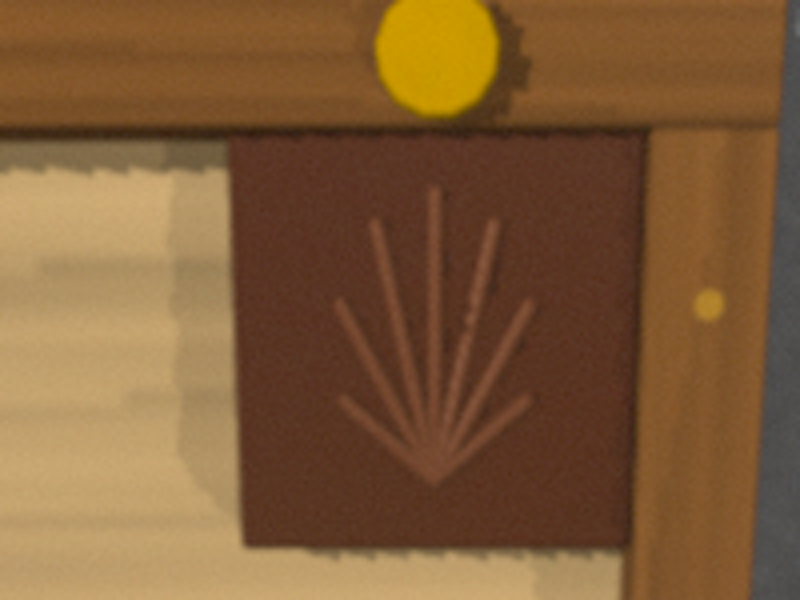

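The tile sits in the corner under the yellow chip, with its visible edges at crop (229–643, 135) and (244–630, 547). I'll check the numbers from the visible corners.

Run:
```python
from h import *
c=lambda a:np.array(a)/4+[215,29]-.4
print(totray(pix2w('wrist',c([(244,546),(630,546),(230,138),(641,138)]),.032)).round(4))
print(totray(pix2w('wrist',c([(638,546),(648,150),(0,135),(640,130)]),.038)).round(4))
im=ctrl.camera('top');cv2.imwrite('pics/top5.png',cv2.resize(im[110:235,255:415],None,fx=4.8,fy=4.8,interpolation=cv2.INTER_CUBIC))
```

```text
[[-0.     -0.0693]
 [-0.     -0.1671]
 [ 0.0964 -0.0694]
 [ 0.0964 -0.1658]]
[[ 0.0009 -0.1681]
 [ 0.093  -0.1666]
 [ 0.0964 -0.0172]
 [ 0.0973 -0.1646]]
```

The tile reads flush and square to within about 1 mm. I'll do one gentle confirming nudge toward the side rail.

Call:
{"api": "play_rows", "payload": {
  "commands": [
    [0,0,0,0,0,-6,-0.06],
    [0,0,0,0,0,-6,-0.06],
    [0,0,0,0,0,-6,-0.06],
    [0,0,0,0,0,-6,-0.06],
    [0,0,0,0,0,-6,-0.06],
    [0,0,0,0,0,-6,-0.06],
    [0,0,0,0,0,-6,-0.06],
    [0,0,0,0,0,-6,-0.06],
    [0,0,0,0,0,-6,-0.06],
    [0,0,0,0,0,-6,-0.06],
    [0,0,0,0,0,-6,-0.06],
    [0,0,0,0,0,-6,-0.06],
    [0,0,0,0,0,-6,-0.06],
    [0,0,0,0,0,-6,-0.06],
    [0,0,0,0,0,-6,-0.06],
    [0.025,0.024,0,0,0,0,-0.06],
    [0.025,0.024,0,0,0,0,-0.06],
    [0.025,0.024,0,0,0,0,-0.06],
    [0,0,0,0,0,0,-0.06]
  ]
}}

```text
time_s: 15.85
ee_pos: [0.6399, -0.0802, 0.1821]
eef_rot: [-3.139, -0.002, 1.74]
force: [0.0, 0.2, -0.0]
grip_width: 0.0499
grip_force: 0.0
```

Run:
```python
from h import *
o=ctrl.get_obs();print(o['time_s'],o['ee_pos'],o['eef_rot'],totray([o['ee_pos']]))
```

```text
15.85 [ 0.63990255 -0.08021225  0.18207255] [-3.13944692e+00 -1.80311447e-03  1.74007518e+00] [[ 0.05117783 -0.03456843]]
```

Call:
{"api": "play_rows", "payload": {
  "commands": [
    [0,-0.002,0.035,0,0,0,-0.06],
    [0,0,0.035,0,0,0,-0.06],
    [0,0,0.035,0,0,0,-0.06],
    [0,0,0.035,0,0,0,-0.06],
    [0,0,0.012,0,0,0,-0.06],
    [0,0,0.01,0,0,0,-0.06],
    [-0.004,0,0,0,0,0,-0.06],
    [-0.004,0,0,0,0,0,-0.06],
    [-0.004,0,0,0,0,0,-0.06],
    [-0.004,0,0,0,0,0,-0.06],
    [-0.004,0,0,0,0,0,-0.06],
    [-0.002,0,0,0,0,0,-0.06],
    [-0.001,0,0,0,0,0,-0.06],
    [0,0,0,0,0,0,-0.06]
  ]
}}

```text
time_s: 17.02
ee_pos: [0.6404, -0.105, 0.0239]
eef_rot: [3.141, -0.004, 1.737]
force: [-7.6, 20.6, 11.4]
grip_width: 0.05
grip_force: 11.0
```

Call:
{"api": "play_rows", "payload": {
  "commands": [
    [-0.001,0,0,0,0,0,-0.06],
    [-0.001,0,0,0,0,0,-0.06],
    [0,0,0,0,0,0,-0.06]
  ]
}}

```text
time_s: 17.27
ee_pos: [0.6404, -0.1052, 0.0239]
eef_rot: [-3.141, -0.007, 1.738]
force: [-9.9, 30.7, 15.5]
grip_width: 0.05
grip_force: 16.6
```

Call:
{"api": "play_rows", "payload": {
  "commands": [
    [-0.001,0,0,0,0,0,-0.06],
    [0,0,0,0,0,0,-0.06]
  ]
}}

```text
time_s: 17.43
ee_pos: [0.6405, -0.1053, 0.0239]
eef_rot: [-3.141, -0.008, 1.738]
force: [-11.7, 37.3, 16.4]
grip_width: 0.0498
grip_force: 19.4
```

It stops at the same place as before, so the tile is snug. I'll retreat clear.

Call:
{"api": "play_rows", "payload": {
  "commands": [
    [0.005,0,0,0,0,0,-0.06],
    [0.008,0,0,0,0,0,-0.06],
    [0.01,0,0,0,0,0,-0.06],
    [0,0,-0.035,0,0,0,-0.06],
    [0,0,-0.04,0,0,0,-0.06],
    [0,0,-0.04,0,0,0,-0.06],
    [0,0,-0.03,0,0,0,-0.06],
    [0.03,-0.03,0,0,0,0,-0.06],
    [0.03,-0.03,0,0,0,0,-0.06],
    [0.03,-0.03,0,0,0,0,-0.06],
    [0,-0.03,0,0,0,0,-0.06],
    [0,0,0,0,0,0,-0.06],
    [0,0,0,0,0,0,-0.06]
  ]
}}

```text
time_s: 18.52
ee_pos: [0.5053, -0.0203, 0.1683]
eef_rot: [3.14, 0.001, 1.736]
force: [0.3, -0.1, -0.7]
grip_width: 0.0497
grip_force: 0.0
```

Run:
```python
from h import *
im=ctrl.camera('scene');cv2.imwrite('pics/s6.png',cv2.resize(im[150:320,140:400],None,fx=3,fy=3,interpolation=cv2.INTER_CUBIC))
```

```text
(no output)
```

View pics/s6.png

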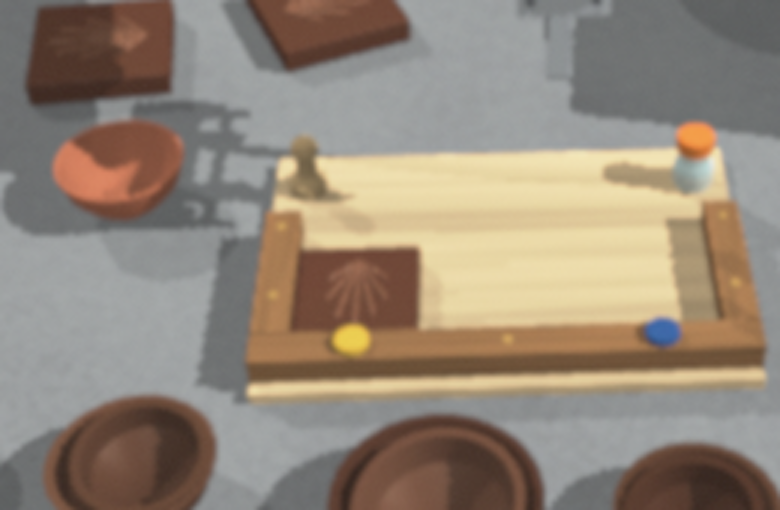

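The tile is seated in the yellow-chip corner at crop (358,290). The stamp (305,170) and jar (694,155) are still standing and the robot is clear.

```bash
python3 -c "
from station import ctrl
print(ctrl.hand_in())"
```

```text
the job is handed in; nothing more can be done
None
```

I pushed the small brown tile flat against both rails in the yellow-chip corner without lifting it, left everything else alone, and handed the job in at about 18.5 s.

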